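Pop the slide scanner's hatch and dock the slide carrier

ROBOT

A 6-joint arm with a two-finger parallel gripper is mounted at the origin on the work surface. World frame = base frame: x ahead of the robot, y to its left, z up, the work surface at z = 0. Lengths are in m, angles in rad, forces in N, time in s.
With the tool pointing down it reaches from about 0.35 to 0.975 m from the base axis. Payload 4.9 kg.
Tool frame: the origin (TCP) lies at the very end of the fingers, on their centre line; the grasp point (between the pads) lies 19 mm behind it; z points along the fingers, y is the line along which they close (so a half turn about z gives the same grasp; the last joint's range is limited). The gripper opens to 85 mm and grips with 20 to 120 N. Pads are 22 mm wide; open, the fingers measure 114 mm over their backs; the gripper's body (76 mm by 85 mm) begins 54 mm behind the grasp point. The pads swing forward as they close: fully open they stand 13 mm farther back than shut.
Start: joints at [1.049, 0.053, 1.613, -0, 1.476, -0.119], TCP at [0.245, 0.575, 0.231] pointing down, gripper open.
Joint ranges: [-3.01, 3.01], [-1.01, 2.22], [0.06, 2.58], [-1.02, 4.17], [0.09, 2.62], [-3.14, 3.14]. Speed limits (rad/s): [2.57, 2.57, 3.14, 3.14, 3.14, 3.14].

INTERFACE

Orientations are given as a rotation vector (axis times angle).
In Python, from station import ctrl, imaging gives the robot as it stands.
- The arm moves only by the tool play_rows, never from a script. Its argument "series" is a list of rows, each a list of 3 entries, a list of its own where there are three numbers: the opening, from 0 (shut) to 1 (fully open), then the shift along the tool's x, y, z each as a share of 0.05 m, from -1 to 1, then the turn, a rotation vector about the tool's x, y, z each as a share of 8 degrees, from -1 to 1. In form: [[grip, [dx, dy, dz], [ax, ay, az]], ...]. A call has 1 to 8 rows; each row shifts and turns the commanded pose from where the row before left it, along the tool's axes as they then stand; what a row does not reach is not made up. A row lasts 1/8 s, in which the tool goes at most 62.5 mm and 10.7 degrees, less where a joint would pass 70% of its speed; a pose out of reach is approached as far as the arm can. A call with a number of a shift or a turn outside -1 to 1 is refused whole. A call with a gripper value outside its range is refused whole. The fingers move at their own pace and stop on an object; "force" is the grip in N (left out, the last holds). Time passes only in rows, so rows that do not move let the fingers close. It gives the time, the measured TCP pose, the force, the opening and the grip force at its end, in the units of the state.
- ctrl.get_obs(): the state, without advancing time (a new reading comes with each control period).
- imaging.get_image(name): name is "scene" or "side" or "wrist"; returns a dict with "color" (384x512x3 uint8, blue, green, red), "fx", "fy", "cx", "cy" (pixels), "D" ([k1, k2, p1, p2, k3] as OpenCV has them; the pictures are not rectified), "extrinsics" (4x4, takes a point from world to camera coordinates); the wrist camera has in their place "hand_eye" (4x4, takes a point from camera to tool coordinates, whose origin is the TCP and whose axes are the flange's). Camera axes: x right, y down, z forward; pixel columns grow to the right and rows downward; lengths in m; the calibration is good to about 2 mm. A picture is of the moment at which its call begins: read the wrist's pose just before it. There is no depth.
- ctrl.finish_job(): hands the job in; it is judged then, once.
The state is a dict: "t": time; "q": joint angles; "dq": joint speeds; "effort": joint torques, N m; "tool_pos": TCP position; "tool_rot": TCP orientation; "contact_force": force on the tool from outside, world axes, zero at the start; "wrist_torque": the same for the moment, N m; "opening": finger opening in m; "grip_force": force on a finger pad.
Only numpy, scipy, OpenCV 4.12 (cv2) and the standard library are available. Lean on these libraries where they do the work, as an engineer would, in place of code of your own. Each camera call takes 0.05 s, during which the arm holds its last target. There are 200 camera calls.

TASK

The slide scanner has finished: press its red latch button down steadily, by feel, until the blue hatch lets go and springs fully open on its own without the robot touching the hatch, and never load the scanner with more than about 20 N. Then lift the orange slide carrier out of the bay by its fin and set it down gently in the black dock, fully home between the dock's walls, let go of it and leave the hatch open. Leave the other things on the bench where they are.

Things in the scene. Friction and masses are not known exactly. Their poses are not given: they have to be found in the camera images.
- scanner: slide scanner, a fixed white and grey instrument 260 (x) x 200 (y) x 110 mm high, flat deck on top. Origin: centre of its underside on the bench; x runs from its button end (-x) to the hatch's hinge (+x), z up. Bay under the hatch: inner x -40 to 88 mm, inner y -62 to 62 mm.
- button_seat (a point): point of the deck (110 mm above the bench) on the red latch button's axis, 95 mm from the scanner's origin towards its button end, 47 mm from the hatch's edge; axes as the scanner. The cap, 26 mm across, moves straight down. Its top rests 10 to 26 mm above the deck, set differently on each instrument and not measured: find it by feel. It starts to move at 4 N and stiffens by 0.9 N per mm.
- lid_edge (a point): middle of the hatch's free edge, on the button's side. The latch lets go at 6 to 7 mm of button travel (9 to 10.5 N; the force may dip by a few N just before); keep the button down for about half a second until the hatch has visibly lifted, or it catches again. The button's stop is at 9 mm (12 N); beyond it force rises steeply. The edge swings up and away from the button.
- lid (a joint): angle of the blue hatch in rad: 0 shut and latched, 1.9 fully open (leaning back past upright). Sprung and damped: unlatched, it takes about 2 to 4 s to rise by itself; past 1.7 counts as fully open. Plate 148 mm long (scanner x -48 to 100 mm), 130 wide, 8 thick; hinged at deck height at scanner x = 100 mm. Open, it stands about 140 mm above the deck behind the bay.
- bay_floor (a point): point of the bay's floor under the middle of the carrier, 45 mm above the bench and 65 mm below the deck, 20 mm from the scanner's origin towards the hinge; axes as the scanner. Two 6 mm high steel rails stand on the floor along the carrier's long sides.
- carrier: orange slide carrier, 0.1 to 0.2 kg: a base 80 (x) x 34 (y) x 25 mm high with a central upright grip fin 44 (x) x 12 (y) mm, its top 60 mm above the underside. Origin: centre of the underside; x along its length, z up. It starts in the bay on bay_floor, lengthwise along the scanner's x; the fin's top is 5 mm below the deck. Pinch the fin across its 12 mm.
- dock: black dock, fixed to the bench: an open tray 98 (x) x 52 (y) x 16 mm high, walls and floor 6 mm thick, so the recess is 86 x 40 mm and 10 mm deep. Origin: centre of its underside on the bench; x along its length. The carrier sits on its floor (6 mm above the bench) lengthwise, either way round.
- spare: blue empty spare carrier, the same shape as the orange one, standing loose on the bench; leave alone. Origin: centre of its underside.
- bottle: amber reagent bottle, 60 mm diameter, 140 mm high; leave alone. Origin: centre of its underside.
- slidebox: green slide box, 100 x 85 x 40 mm; leave alone. Origin: centre of its underside.
- beaker: clear plastic beaker, 70 mm diameter, 90 mm high; leave alone. Origin: centre of its underside.
- petri: clear petri dish, 92 mm diameter, 16 mm high; leave alone. Origin: centre of its underside.
- jar: glass jar, 56 mm diameter, 70 mm high; leave alone. Origin: centre of its underside.
Mind the look-alikes: they are no part of the job. Several things have the shape of the dock; the one meant has the colours described above.

How it is judged:
On the way, in this order (a step that is already met when the one before it is completed fails the run):
1. the hatch has sprung fully open (past 1.7 rad) (value of joint lid above 1.7 rad), for 0.2 s.
2. the carrier is lifted clear of the bay (underside above the deck) (height (world z) of carrier above 0.112 m), for 0.1 s.
At the end, for the whole second after the job is handed in: The orange carrier rests released, upright (within 0.05 rad) and still on the dock's floor: underside 3 to 9 mm above the dock's underside, centre within 8 mm of the dock's, lengthwise within 0.2 rad either way round; the hatch stands open past 1.7 rad (horizontal distance between carrier and dock below 0.008 m and z of carrier in the frame of dock between 0.003 and 0.009 m and angle between the x axis of carrier and the x axis of dock, either way round below 0.2 rad and angle between carrier's own z axis and vertical below 0.05 rad and linear speed of carrier below 0.02 m/s and value of joint lid above 1.7 rad); the robot touches nothing.
It fails at once if the robot pushed on the hatch (more than 3 N): it must open by itself, unhindered (contact force between any of the fingers, the arm and lid above 3 N).
It fails at once if the robot loaded the scanner or its button with more than 22 N (contact force between any of the fingers, the arm and scanner above 22 N or (value of joint lid below 1.7 rad and contact force between any of the fingers, the arm and anything else above 22 N)).
It fails at once if the carrier was dropped or slammed into the dock (still moving faster than 0.4 m/s within 20 mm of the dock's underside) (horizontal distance between carrier and dock below 0.06 m and z of carrier in the frame of dock below 0.02 m and linear speed of carrier above 0.4 m/s).
It fails at once if a bystander was moved by more than 20 mm (distance of any of spare, bottle, slidebox, beaker, petri, jar from where it was at the start of the episode above 0.02 m).
It also fails if it takes over 67 s, if anything falls off the work surface, if the arm or the gripper's body presses on something with over 40 N, if the wrist force passes 120 N, or if a joint passes its speed limit or range.

## Working session

There is one attempt and no reset: what is moved stays moved. The work goes in short steps, Python scripts to look and compute and a tool call to move; the robot and the scene stay as the last step left them, time stands still between calls to the robot, and variables do not carry over. Pictures are saved under pics/ and viewed, at most 10 in all, crops included, and the job is handed in when it is done.

Besides the shell and the picture viewer there is one more tool, called after ">>>" as name(argument=value, ...), one argument or row to a line, values as JSON. play_rows: Moves the arm, as the interface text tells. Shift numbers are shares of 0.05 m and turn numbers shares of 8 degrees, none past 1 either way. Its arguments: {"type":"object","properties":{"series":{"type":"array"},"force":{"type":"number"}},"required":["series"]}

```bash
ls; mkdir -p pics
cat > h.py <<'E'
import numpy as np, cv2
from station import ctrl, imaging
from scipy.spatial.transform import Rotation as R
def get(name):
    o=ctrl.get_obs(); d=imaging.get_image(name)
    if 'extrinsics' in d: T=np.linalg.inv(np.array(d['extrinsics']))
    else:
        W=np.eye(4); W[:3,:3]=R.from_rotvec(o['tool_rot']).as_matrix(); W[:3,3]=o['tool_pos']; T=W@np.array(d['hand_eye'])
    K=np.array([[d['fx'],0,d['cx']],[0,d['fy'],d['cy']],[0,0,1.]])
    return d['color'],K,np.array(d['D']),T
def cast(uv,z,K,D,T):
    p=cv2.undistortPoints(np.array(uv,float).reshape(-1,1,2),K,D).reshape(-1,2)
    r=np.c_[p,np.ones(len(p))]@T[:3,:3].T
    return T[:3,3]+r*((z-T[2,3])/r[:,2])[:,None]
def proj(P,K,D,T):
    M=np.linalg.inv(T); return cv2.projectPoints(np.array(P,float).reshape(-1,1,3),cv2.Rodrigues(M[:3,:3])[0],M[:3,3],K,D)[0].reshape(-1,2)
E
python3 - <<'E'
from h import *
print(ctrl.get_obs())
for n in ['scene','side']:
    c,K,D,T=get(n); cv2.imwrite(f'pics/{n}0.png',cv2.resize(c,(800,600))); cv2.imwrite(f'pics/{n}raw.png',c); print(n,T[:3,3],T[:3,2],K[0,0],D); np.savez(f'{n}.npz',K=K,D=D,T=T)
E
```

```text
pics
{'t': 0.0, 'q': array([ 1.04899445e+00,  5.33624637e-02,  1.61430726e+00, -1.06607032e-05,
        1.47600785e+00, -1.19030743e-01]), 'dq': array([-0.00077066,  0.00065245, -0.00016032,  0.00112844,  0.00010234,
        0.00020455]), 'effort': array([-1.25024893e-03, -3.93687129e+01, -3.70172381e+01, -1.11821232e-04,
        7.29892374e-03, -1.10685187e-05]), 'tool_pos': array([0.24468388, 0.5744267 , 0.23005163]), 'tool_rot': array([-0.62827241, -3.0774675 ,  0.00311291]), 'contact_force': array([-0.10288446,  0.20744826,  0.07340763]), 'wrist_torque': array([-0.04598793, -0.01367549, -0.05283532]), 'grip_force': 0.0, 'opening': 0.08528205740682566}
scene [ 1.3966765  -0.5024694   0.81176144] [-0.68359714  0.42401206 -0.59406121] 369.0099035340047 [-0.04585316  0.          0.          0.          0.        ]
side [0.52329362 1.17169489 1.43696612] [ 0.02175877 -0.64891094 -0.76055319] 492.7696215733906 [0.06524817 0.         0.         0.         0.        ]
```

View pics/scene0.png

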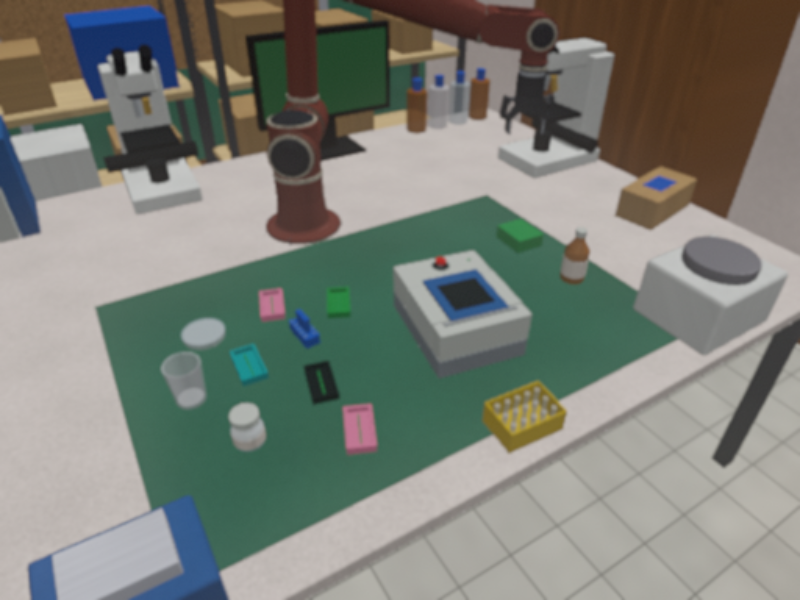

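View pics/side0.png

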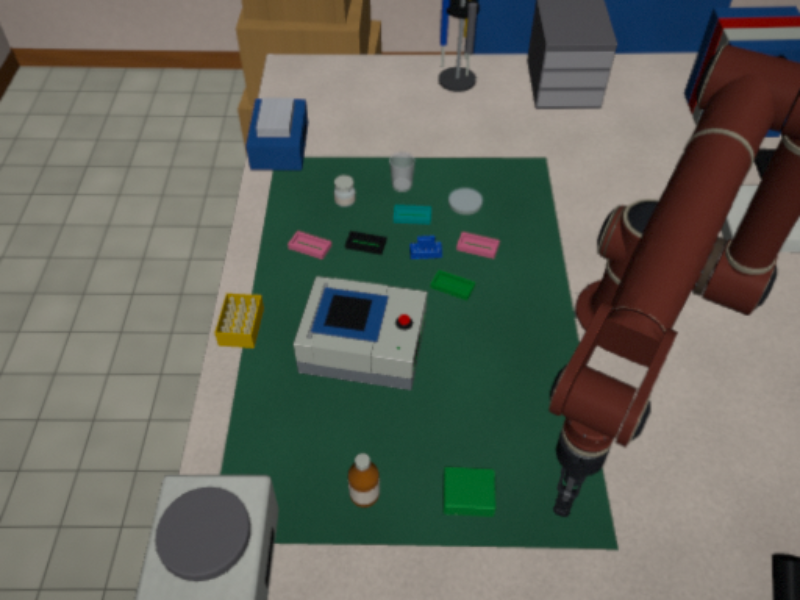

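The side view shows the scanner with its red button at about (404,321) and blue hatch at (350,313), in 800x600 pixels. Dock-shaped things in that view are pink (310,244), pink (478,245), teal (412,214), green (453,285) and black (366,242). The black one matches the dock's description, and I'll confirm it in a crop.

```bash
cat > m.py <<'E'
from h import *
def rect(mask,z,K,D,T,off=(0,0)):
    cs=cv2.findContours(mask.astype(np.uint8),cv2.RETR_EXTERNAL,cv2.CHAIN_APPROX_NONE)[0]
    c=max(cs,key=cv2.contourArea).reshape(-1,2)+np.array(off)
    P=cast(c,z,K,D,T)[:,:2]; (ctr,wh,a)=cv2.minAreaRect((P*1000).astype(np.float32))
    if wh[0]<wh[1]: wh=wh[::-1]; a+=90
    return np.round(ctr,1),np.round(wh,1),round((a+90)%180-90,1),c.mean(0)
E
python3 - <<'E'
from m import *
crops=[]
for n in ['side','scene']:
    c=cv2.imread(f'pics/{n}raw.png'); f=np.load(n+'.npz'); K,D,T=f['K'],f['D'],f['T']
    hsv=cv2.cvtColor(c,cv2.COLOR_BGR2HSV); H,S,V=cv2.split(hsv)
    s=0.64; B={'side':dict(btn=(385,305,425,340),lid=(305,285,392,345),dock=(340,228,392,256)),'scene':dict(btn=(425,250,458,275),lid=(415,260,515,325),dock=(300,355,343,408))}[n]
    for k,(x0,y0,x1,y1) in B.items():
        x0,y0,x1,y1=[int(v*s) for v in (x0,y0,x1,y1)]; sl=np.s_[y0:y1,x0:x1]
        h,sa,v=H[sl].astype(int),S[sl],V[sl]
        m={'btn':((h<10)|(h>170))&(sa>120)&(v>80),'lid':((h>95)&(h<125)&(sa>110))|((v<60)),'dock':(v<45)}[k]
        z={'btn':.125,'lid':.114,'dock':.016}[k]
        print(n,k,*rect(m,z,K,D,T,(x0,y0)))
        if k=='dock': crops.append(cv2.resize(c[y0-20:y1+20,x0-30:x1+30],(390,380),interpolation=cv2.INTER_CUBIC))
cv2.imwrite('pics/dock.png',np.hstack(crops))
E
```

```text
side btn [516.1 122.5] [25.6 24. ] 52.6 [258.38888889 204.05555556]
side lid [636.   98.1] [146.4 130.4] -10.0 [223.51492537 200.79850746]
side dock [ 616.3 -216.9] [101.1  65.5] -13.0 [233.89393939 155.06060606]
scene btn [517.8 120.4] [32.  17.3] -33.5 [281.5    166.6875]
scene lid [634.  102.7] [140.1 123.8] -10.1 [297.00884956 188.44247788]
scene dock [ 622.5 -223.7] [102.5  44.8] -13.7 [205.38571429 244.37142857]
```

View pics/dock.png

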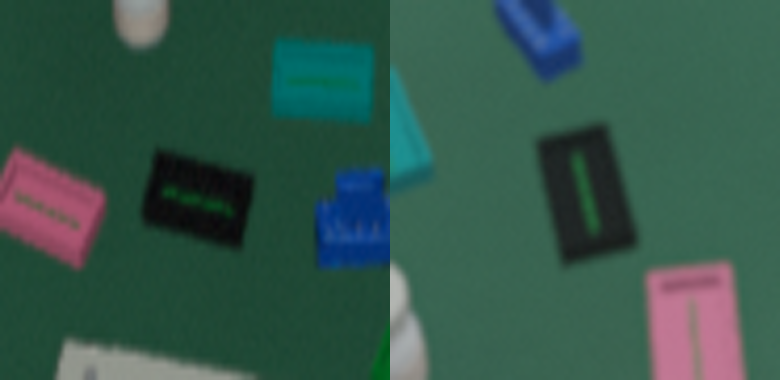

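The crop confirms the black dock, at raw side pixel (234,155): it is the only black tray, and its neighbours are pink, teal and blue. Next is a planner helper, then the approach above the button.

```bash
cat > plan.py <<'E'
from h import *
import sys
def plan(x,y,z,yawdeg=None):
    o=ctrl.get_obs(); M=R.from_rotvec(o['tool_rot'])
    print('t',round(o['t'],2),'pos',np.round(o['tool_pos'],4),'F',np.round(o['contact_force'],1),'open',round(o['opening'],4))
    if yawdeg is not None:
        # best of tool x along +/- direction, z down
        best=None
        for s in (0,180):
            a=np.radians(yawdeg+s); X=np.array([np.cos(a),np.sin(a),0]); Z=np.array([0,0,-1.]); G=R.from_matrix(np.c_[X,np.cross(Z,X),Z])
            rv=(M.inv()*G).as_rotvec()
            print('turn option shares of 8deg',np.round(np.degrees(rv)/8,2), 'J6',round(o['q'][5],2))
            if best is None or np.linalg.norm(rv)<np.linalg.norm(best[0]): best=(rv,G)
        G=best[1]
    else: G=M
    d=np.array([x,y,z])-o['tool_pos']
    print('shift shares (before turn)',np.round(M.inv().apply(d)/.05,2),' (after turn)',np.round(G.inv().apply(d)/.05,2))
if __name__=='__main__': plan(*map(float,sys.argv[1:]))
E
python3 plan.py .516 .122 .23 -10.3
```

```text
t 0.1 pos [0.2447 0.5745 0.2302] F [ 0.2 -0.   0.5] open 0.0852
turn option shares of 8deg [-0.00e+00  2.00e-02  2.09e+01] J6 -0.12
turn option shares of 8deg [-0.01 -0.   -1.6 ] J6 -0.12
shift shares (before turn) [-8.54 -6.2   0.01]  (after turn) [-6.96 -7.93  0.  ]
```

>>> play_rows(
  series=[
    [0,[0,0,0],[0,0,-0.8]],
    [0,[0,0,0],[0,0,-0.8]],
    [0,[-0.7,-0.8,0],[0,0,0]],
    [0,[-0.7,-0.8,0],[0,0,0]],
    [0,[-0.7,-0.8,0],[0,0,0]],
    [0,[-0.7,-0.8,0],[0,0,0]],
    [0,[-0.7,-0.8,0],[0,0,0]],
    [0,[-0.7,-0.8,0],[0,0,0]],
  ],
  force=40,
)

```text
t: 1.1
tool_pos: [0.4091, 0.2997, 0.2309]
tool_rot: [-0.281, -3.129, 0.0]
contact_force: [0.9, -0.5, 0.2]
opening: 0.0001
grip_force: 0.0
```

>>> play_rows(
  series=[
    [0,[-0.7,-0.8,0],[0,0,0]],
    [0,[-0.7,-0.8,0],[0,0,0]],
    [0,[-0.7,-0.8,0],[0,0,0]],
    [0,[0,0,0],[0,0,0]],
    [0,[0,0,0],[0,0,0]],
    [0,[0,0,0],[0,0,0]],
  ],
)

```text
t: 1.85
tool_pos: [0.49, 0.1656, 0.2311]
tool_rot: [-0.279, -3.129, -0.0]
contact_force: [0.9, 0.5, -0.3]
opening: 0.0003
grip_force: 0.0
```

```bash
python3 plan.py .516 .122 .23 -10.3
python3 - <<'E'
from m import *
c,K,D,T=get('wrist'); cv2.imwrite('pics/w1.png',c); np.savez('w1.npz',K=K,D=D,T=T); print(T[:3,3],T[:3,2],K[0,0])
print(proj([[.516,.122,.12],[.635,.1,.114]],K,D,T))
E
```

```text
t 1.85 pos [0.49   0.1656 0.2311] F [ 0.9  0.5 -0.3] open 0.0003
turn option shares of 8deg [ 1.000e-02  0.000e+00 -2.248e+01] J6 -1.21
turn option shares of 8deg [ 0.   -0.    0.02] J6 -1.21
shift shares (before turn) [-0.67 -0.77  0.02]  (after turn) [-0.67 -0.76  0.02]
[0.42479652 0.17685197 0.37432533] [ 0.26114504 -0.04756907 -0.96412678] 264.3891270271916
[[219.52705425 215.95487744]
 [223.59817004 310.16382828]]
```

View pics/w1.png

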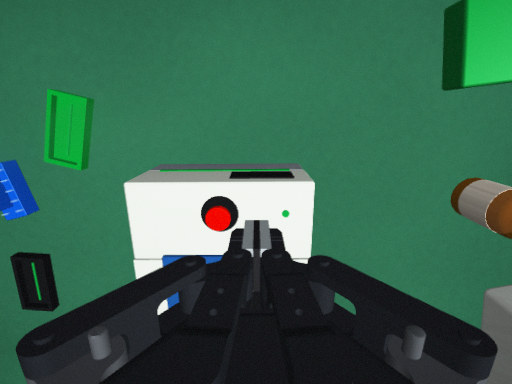

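The wrist view shows the red button at (218,217), where I predicted it. The black dock is at (35,281), partly visible. I'll measure both and the deck outline.

```bash
python3 - <<'E'
from m import *
c=cv2.imread('pics/w1.png'); f=np.load('w1.npz'); K,D,T=f['K'],f['D'],f['T']
H,S,V=cv2.split(cv2.cvtColor(c,cv2.COLOR_BGR2HSV))
m=((H<10)|(H>170))&(S>150)&(V>80); m[:,400:]=0
for z in (.12,.136): print('red',rect(m,z,K,D,T))
s=np.s_[190:236,195:245]; print('ring',rect((V[s]<60)|m[s],.112,K,D,T,(195,190)))
s=np.s_[245:318,5:65]; print('dock',rect((V[s]<50),.016,K,D,T,(5,245)))
E
python3 plan.py .516 .122 .17 -10.3
```

```text
red (array([518. , 119.4]), array([26.7, 25.9]), -11.7, array([217.81944444, 217.93055556]))
red (array([512.1, 123. ]), array([25. , 24.3]), -11.7, array([217.81944444, 217.93055556]))
ring (array([516.2, 120.5]), array([38.1, 37.2]), -55.2, array([219.19587629, 213.25773196]))
dock (array([ 612.9, -216.5]), array([106.3,  64.4]), -13.2, array([ 34.83146067, 280.79213483]))
t 1.9 pos [0.4901 0.1657 0.2312] F [-0.5  0.1 -0.6] open 0.0
turn option shares of 8deg [  0.     0.   -22.48] J6 -1.21
turn option shares of 8deg [ 0.   -0.    0.02] J6 -1.21
shift shares (before turn) [-0.66 -0.77  1.22]  (after turn) [-0.67 -0.77  1.22]
```

>>> play_rows(
  series=[
    [0,[-0.33,-0.4,0],[0,0,0]],
    [0,[-0.34,-0.39,0],[0,0,0]],
    [0,[0,0,0.5],[0,0,0]],
    [0,[0,0,0.5],[0,0,0]],
    [0,[0,0,0.5],[0,0,0]],
    [0,[0,0,0.1],[0,0,0]],
    [0,[0,0,0],[0,0,0]],
    [0,[0,0,0],[0,0,0]],
  ],
)

```text
t: 2.9
tool_pos: [0.5174, 0.1201, 0.1528]
tool_rot: [0.28, 3.127, 0.001]
contact_force: [0.8, -0.1, 0.7]
opening: -0.0001
grip_force: 0.0
```

>>> play_rows(
  series=[
    [0,[0,0,0.06],[0,0,0]],
    [0,[0,0,0.06],[0,0,0]],
    [0,[0,0,0.06],[0,0,0]],
    [0,[0,0,0],[0,0,0]],
    [0,[0,0,0],[0,0,0]],
  ],
)

```text
t: 3.52
tool_pos: [0.5166, 0.1197, 0.1423]
tool_rot: [-0.281, -3.129, 0.0]
contact_force: [-0.1, 0.1, -0.3]
opening: 0.0
grip_force: 0.0
```

>>> play_rows(
  series=[
    [0,[0,0,0.05],[0,0,0]],
    [0,[0,0,0.05],[0,0,0]],
    [0,[0,0,0],[0,0,0]],
    [0,[0,0,0],[0,0,0]],
  ],
)

```text
t: 4.03
tool_pos: [0.5166, 0.1197, 0.1373]
tool_rot: [-0.281, -3.129, 0.0]
contact_force: [0.4, 0.1, 0.9]
opening: 0.0004
grip_force: 0.0
```

>>> play_rows(
  series=[
    [0,[0,0,0.03],[0,0,0]],
    [0,[0,0,0.03],[0,0,0]],
    [0,[0,0,0],[0,0,0]],
    [0,[0,0,0],[0,0,0]],
  ],
)

```text
t: 4.53
tool_pos: [0.5166, 0.1197, 0.1343]
tool_rot: [-0.281, -3.129, -0.0]
contact_force: [0.4, 0.6, 0.7]
opening: 0.0001
grip_force: 0.0
```

>>> play_rows(
  series=[
    [0,[0,0,0.03],[0,0,0]],
    [0,[0,0,0.03],[0,0,0]],
    [0,[0,0,0],[0,0,0]],
    [0,[0,0,0],[0,0,0]],
  ],
)

```text
t: 5.03
tool_pos: [0.5166, 0.1197, 0.1313]
tool_rot: [-0.281, -3.129, 0.0]
contact_force: [-0.6, -0.3, -0.2]
opening: -0.0003
grip_force: 0.0
```

>>> play_rows(
  series=[
    [0,[0,0,0.03],[0,0,0]],
    [0,[0,0,0.03],[0,0,0]],
    [0,[0,0,0],[0,0,0]],
    [0,[0,0,0],[0,0,0]],
  ],
)

```text
t: 5.52
tool_pos: [0.5166, 0.1197, 0.1283]
tool_rot: [-0.281, -3.129, 0.0]
contact_force: [-0.1, 0.2, -0.2]
opening: 0.0003
grip_force: 0.0
```

>>> play_rows(
  series=[
    [0,[0,0,0.03],[0,0,0]],
    [0,[0,0,0.03],[0,0,0]],
    [0,[0,0,0],[0,0,0]],
    [0,[0,0,0],[0,0,0]],
  ],
)

```text
t: 6.02
tool_pos: [0.5167, 0.1197, 0.1259]
tool_rot: [0.281, 3.129, -0.0]
contact_force: [-1.6, -0.3, 4.7]
opening: 0.0002
grip_force: 2.7
```

>>> play_rows(
  series=[
    [0,[0,0,0.03],[0,0,0]],
    [0,[0,0,0.03],[0,0,0]],
    [0,[0,0,0],[0,0,0]],
    [0,[0,0,0],[0,0,0]],
  ],
)

```text
t: 6.52
tool_pos: [0.5168, 0.1197, 0.1232]
tool_rot: [0.281, 3.129, -0.0]
contact_force: [-2.9, -0.2, 6.6]
opening: -0.0004
grip_force: 3.4
```

>>> play_rows(
  series=[
    [0,[0,0,0.03],[0,0,0]],
    [0,[0,0,0.02],[0,0,0]],
    [0,[0,0,0],[0,0,0]],
    [0,[0,0,0],[0,0,0]],
  ],
)

```text
t: 7.02
tool_pos: [0.5168, 0.1197, 0.1207]
tool_rot: [0.281, 3.129, -0.0]
contact_force: [-3.2, -0.7, 7.3]
opening: 0.0003
grip_force: 3.2
```

>>> play_rows(
  series=[
    [0,[0,0,0.02],[0,0,0]],
    [0,[0,0,0],[0,0,0]],
    [0,[0,0,0],[0,0,0]],
  ],
)

```text
t: 7.4
tool_pos: [0.5168, 0.1197, 0.1202]
tool_rot: [0.281, 3.129, -0.0]
contact_force: [-4.5, -0.0, 9.7]
opening: 0.0002
grip_force: 4.7
```

>>> play_rows(
  series=[
    [0,[0,0,0.02],[0,0,0]],
    [0,[0,0,0],[0,0,0]],
    [0,[0,0,0],[0,0,0]],
  ],
)

```text
t: 7.78
tool_pos: [0.5168, 0.1197, 0.1194]
tool_rot: [0.281, 3.129, -0.0]
contact_force: [-5.8, -1.7, 10.2]
opening: -0.0001
grip_force: 5.0
```

```bash
cat > lid.py <<'E'
from h import *
c,K,D,T=get('side'); a=cv2.imread('pics/sideraw.png'); d=cv2.absdiff(a,c).max(2)[150:260,170:250]; print('changed px',(d>40).sum())
cv2.imwrite('pics/lidnow.png',cv2.resize(c[120:270,170:320],(600,600)))
E
python3 lid.py
```

```text
changed px 1158
```

>>> play_rows(
  series=[
    [0,[0,0,0],[0,0,0]],
    [0,[0,0,0],[0,0,0]],
    [0,[0,0,0],[0,0,0]],
    [0,[0,0,0],[0,0,0]],
  ],
)

```text
t: 8.32
tool_pos: [0.5168, 0.1197, 0.1194]
tool_rot: [0.281, 3.129, -0.0]
contact_force: [-4.5, -0.8, 10.6]
opening: 0.0002
grip_force: 5.0
```

```bash
python3 lid.py
```

```text
changed px 1419
```

View pics/lidnow.png

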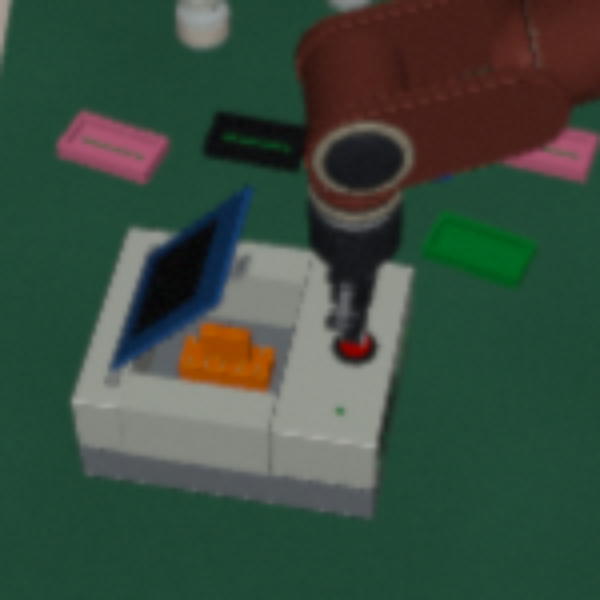

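The hatch is lifting by itself (its edge is at about (250,190) in this crop) and the orange carrier is visible at (228,355). I'll back straight up off the button and let it open.

>>> play_rows(
  series=[
    [0,[0,0,0],[0,0,0]],
    [0,[0,0,-0.2],[0,0,0]],
    [0,[0,0,-0.6],[0,0,0]],
    [0,[0,0,-0.8],[0,0,0]],
    [0,[0,0,-0.8],[0,0,0]],
    [0.5,[0,0,0],[0,0,0]],
    [0.5,[0,0,0],[0,0,0]],
    [0.5,[0,0,0],[0,0,0]],
  ],
)

```text
t: 9.38
tool_pos: [0.5157, 0.1196, 0.2357]
tool_rot: [-0.281, -3.126, 0.001]
contact_force: [0.4, -0.6, 0.0]
opening: 0.0425
grip_force: 0.0
```

>>> play_rows(
  series=[
    [0.5,[0,0,0],[0,0,0]],
    [0.5,[0,0,0],[0,0,0]],
    [0.5,[0,0,0],[0,0,0]],
    [0.5,[0,0,0],[0,0,0]],
    [0.5,[0,0,0],[0,0,0]],
    [0.5,[0,0,0],[0,0,0]],
    [0.5,[0,0,0],[0,0,0]],
    [0.5,[0,0,0],[0,0,0]],
  ],
)

```text
t: 10.38
tool_pos: [0.5166, 0.1197, 0.2378]
tool_rot: [-0.281, -3.129, 0.0]
contact_force: [-0.5, -0.3, -0.2]
opening: 0.0427
grip_force: 0.0
```

>>> play_rows(
  series=[
    [0.5,[0,0,0],[0,0,0]],
    [0.5,[0,0,0],[0,0,0]],
    [0.5,[0,0,0],[0,0,0]],
    [0.5,[0,0,0],[0,0,0]],
    [0.5,[0,0,0],[0,0,0]],
    [0.5,[0,0,0],[0,0,0]],
    [0.5,[0,0,0],[0,0,0]],
    [0.5,[0,0,0],[0,0,0]],
  ],
)

```text
t: 11.38
tool_pos: [0.5166, 0.1197, 0.2378]
tool_rot: [-0.281, -3.129, 0.0]
contact_force: [0.6, 0.2, 0.5]
opening: 0.0427
grip_force: 0.0
```

```bash
python3 plan.py .629 .101 .235 -10.3
python3 - <<'E'
from m import *
for n in('side','wrist'):
    c,K,D,T=get(n); cv2.imwrite(f'pics/{n}2.png',c); np.savez(n+'2.npz',K=K,D=D,T=T)
    H,S,V=cv2.split(cv2.cvtColor(c,cv2.COLOR_BGR2HSV)); m=(H>4)&(H<22)&(S>180)&(V>100)
    if n=='side': m[:150]=0; m[250:]=0; m[:,:180]=0;m[:,250:]=0
    n_,l,s,ce=cv2.connectedComponentsWithStats(m.astype(np.uint8)); print(n,s[1:][s[1:,4]>20])
a=cv2.imread('pics/side2.png')[120:270,170:320]; b=cv2.imread('pics/wrist2.png')
cv2.imwrite('pics/both2.png',np.hstack([cv2.resize(a,(384,384)),b[:,60:460]]))
E
```

```text
t 11.38 pos [0.5166 0.1197 0.2378] F [0.6 0.2 0.5] open 0.0427
turn option shares of 8deg [  0.   -0.  -22.5] J6 -1.3
turn option shares of 8deg [-0. -0.  0.] J6 -1.3
shift shares (before turn) [-2.28  0.03  0.06]  (after turn) [-2.28  0.03  0.06]
side [[215 201  23  16 271]]
wrist [[ 245  228   26   61 1223]]
```

View pics/both2.png

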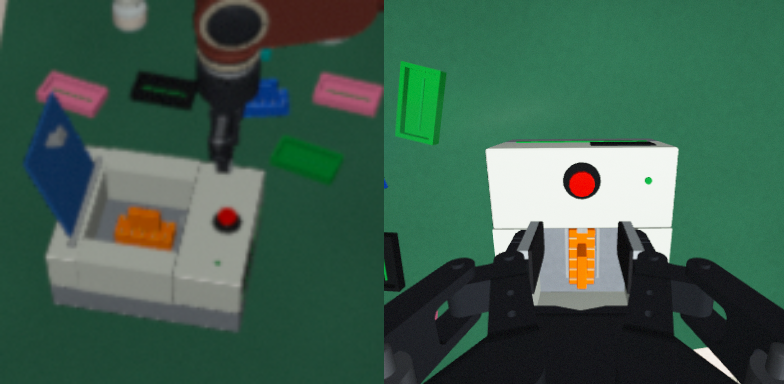

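The hatch is fully open, leaning back. The carrier lies between the fingers in the wrist view, centred near raw column 258. I'll fix its centre line from the wrist view and the fin from the side view.

Run:
```python
from m import *
o=ctrl.get_obs(); M=R.from_rotvec(o['tool_rot'])
f=np.load('wrist2.npz'); K,D,T=f['K'],f['D'],f['T']
c=cv2.imread('pics/wrist2.png');H,S,V=cv2.split(cv2.cvtColor(c,cv2.COLOR_BGR2HSV)); m=(H>4)&(H<22)&(S>180)&(V>100)
for r in (230,236,245,280,286):
    x=np.flatnonzero(m[r,230:290])+230; z=.07 if r<250 else .105
    P=cast([[x.min()-.5,r],[x.max()+.5,r]],z,K,D,T); print(r,x.min(),x.max(),np.round((M.inv().apply(P-o['tool_pos'])*1000),1)[:,:2].tolist())
f=np.load('side2.npz'); K,D,T=f['K'],f['D'],f['T']
for p in ([.629,.101,.105],): print(proj([p],K,D,T))
c=cv2.imread('pics/side2.png');H,S,V=cv2.split(cv2.cvtColor(c,cv2.COLOR_BGR2HSV)); m=(H>4)&(H<22)&(S>180)&(V>100)
for r in range(200,219,2):
    x=np.flatnonzero(m[r,205:245])+205
    if len(x): print(r,x.min(),x.max(), cast([[x.min(),r],[x.max(),r]],.105,K,D,T)[:,:2].round(3).tolist())
```

```text
230 245 270 [[-74.7, -15.6], [-74.6, 17.6]]
236 245 270 [[-83.1, -15.7], [-83.0, 17.7]]
245 245 270 [[-95.8, -15.9], [-95.8, 17.9]]
280 245 268 [[-124.1, -14.7], [-124.1, 14.1]]
286 253 261 [[-132.5, -5.1], [-132.5, 5.8]]
[[225.80623066 202.59193557]]
202 220 230 [[0.649, 0.099], [0.615, 0.098]]
204 217 232 [[0.659, 0.108], [0.607, 0.107]]
206 216 232 [[0.662, 0.116], [0.607, 0.116]]
208 216 237 [[0.662, 0.125], [0.589, 0.124]]
210 215 237 [[0.665, 0.134], [0.589, 0.133]]
212 215 237 [[0.664, 0.143], [0.589, 0.142]]
214 217 236 [[0.657, 0.151], [0.592, 0.15]]
216 231 236 [[0.609, 0.159], [0.592, 0.159]]
```

>>> play_rows(
  series=[
    [0.5,[-0.6,0.01,0],[0,0,0]],
    [0.5,[-0.6,0,0],[0,0,0]],
    [0.5,[-0.6,0,0],[0,0,0]],
    [0.5,[-0.45,0,0],[0,0,0]],
    [0.5,[0,0,0.6],[0,0,0]],
    [0.5,[0,0,0.6],[0,0,0]],
    [0.5,[0,0,0.6],[0,0,0]],
    [0.5,[0,0,0],[0,0,0]],
  ],
)

```text
t: 12.48
tool_pos: [0.6252, 0.1, 0.1443]
tool_rot: [-0.281, -3.122, 0.001]
contact_force: [-0.7, -0.7, 0.1]
opening: 0.0425
grip_force: 0.0
```

>>> play_rows(
  series=[
    [0.5,[0,0,0.4],[0,0,0]],
    [0.5,[0,0,0.4],[0,0,0]],
    [0.5,[0,0,0.3],[0,0,0]],
    [0.5,[0,0,0.2],[0,0,0]],
    [0.5,[0,0,0.1],[0,0,0]],
    [0.5,[0,0,0],[0,0,0]],
    [0.5,[0,0,0],[0,0,0]],
  ],
)

```text
t: 13.35
tool_pos: [0.6279, 0.1001, 0.0786]
tool_rot: [0.281, 3.128, 0.0]
contact_force: [1.1, 0.8, -0.8]
opening: 0.0426
grip_force: 0.0
```

>>> play_rows(
  series=[
    [0,[0,0,0],[0,0,0]],
    [0,[0,0,0],[0,0,0]],
    [0,[0,0,0],[0,0,0]],
    [0,[0,0,0],[0,0,0]],
    [0,[0,0,0],[0,0,0]],
    [0,[0,0,0],[0,0,0]],
  ],
  force=40,
)

```text
t: 14.1
tool_pos: [0.6277, 0.1002, 0.0783]
tool_rot: [0.281, 3.128, 0.0]
contact_force: [-1.0, 0.8, 3.1]
opening: 0.0112
grip_force: 44.3
```

>>> play_rows(
  series=[
    [0,[0,0,-0.2],[0,0,0]],
    [0,[0,0,-0.5],[0,0,0]],
    [0,[0,0,-0.7],[0,0,0]],
    [0,[0,0,-0.7],[0,0,0]],
    [0,[0,0,-0.7],[0,0,0]],
    [0,[0,0,-0.2],[0,0,0]],
    [0,[0,0,0],[0,0,0]],
    [0,[0,0,0],[0,0,0]],
  ],
)

```text
t: 15.1
tool_pos: [0.6263, 0.1, 0.2252]
tool_rot: [-0.281, -3.125, 0.001]
contact_force: [-0.3, 0.2, -2.8]
opening: 0.0111
grip_force: 43.5
```

```bash
python3 plan.py .617 -.22 .228 -13.3
python3 - <<'E'
from m import *
f=np.load('side.npz');K,D,T=f['K'],f['D'],f['T']
# side view dock: check fit of assumed dock corners in both views
c=cv2.imread('pics/sideraw.png')
for n in('side','scene'):
    f=np.load(n+'.npz');K,D,T=f['K'],f['D'],f['T']
    for z in(0,.016): print(n,z,rect((lambda V:V<45)(cv2.cvtColor(cv2.imread(f'pics/{n}raw.png'),cv2.COLOR_BGR2HSV)[...,2][(np.s_[146:164,217:251] if n=='side' else np.s_[227:261,192:220])]),z,K,D,T,(217,146) if n=='side' else (192,227)))
E
```

```text
t 15.1 pos [0.6263 0.1    0.2252] F [-0.3  0.2 -2.8] open 0.0111
turn option shares of 8deg [ 4.000e-02 -1.000e-02 -2.212e+01] J6 -1.35
turn option shares of 8deg [-0.01 -0.03  0.38] J6 -1.35
shift shares (before turn) [-0.96 -6.33 -0.05]  (after turn) [-1.29 -6.27 -0.06]
side 0 (array([ 617.3, -232.5]), array([102.3,  66.2]), -13.0, array([233.89393939, 155.06060606]))
side 0.016 (array([ 616.3, -216.9]), array([101.1,  65.5]), -13.0, array([233.89393939, 155.06060606]))
scene 0 (array([ 607. , -218.1]), array([104.6,  45.7]), -13.7, array([205.38571429, 244.37142857]))
scene 0.016 (array([ 622.5, -223.7]), array([102.5,  44.8]), -13.7, array([205.38571429, 244.37142857]))
```

>>> play_rows(
  series=[
    [0,[0,-0.6,0],[0,0,0]],
    [0,[0,-0.8,0],[0,0,0]],
    [0,[0,-0.8,0],[0,0,0]],
    [0,[0,-0.8,0],[0,0,0]],
    [0,[0,-0.8,0],[0,0,0]],
    [0,[-0.5,-0.8,0],[0,0,0]],
    [0,[-0.7,-0.8,0],[0,0,0]],
    [0,[-0.7,-0.6,0],[0,0,0]],
  ],
)

```text
t: 16.1
tool_pos: [0.667, -0.2136, 0.2253]
tool_rot: [-0.283, -3.126, -0.002]
contact_force: [-0.3, 1.2, -2.2]
opening: 0.0111
grip_force: 43.5
```

>>> play_rows(
  series=[
    [0,[-0.6,-0.4,0],[0,0,0]],
    [0,[-0.5,0,0],[0,0,0.38]],
    [0,[0,0,0],[0,0,0]],
    [0,[0,0,0],[0,0,0]],
    [0,[0,0,0],[0,0,0]],
  ],
)

```text
t: 16.73
tool_pos: [0.7171, -0.241, 0.2274]
tool_rot: [-0.363, -3.12, -0.0]
contact_force: [-0.4, 0.4, -1.7]
opening: 0.0114
grip_force: 43.4
```

```bash
python3 plan.py .617 -.22 .228 -13.3
python3 - <<'E'
from m import *
c,K,D,T=get('wrist'); cv2.imwrite('pics/w3.png',c); np.savez('w3.npz',K=K,D=D,T=T); print(proj([[.617,-.22,.016]],K,D,T))
E
```

```text
t 16.73 pos [ 0.7171 -0.241   0.2274] F [-0.4  0.4 -1.7] open 0.0114
turn option shares of 8deg [ 1.00e-02  0.00e+00 -2.25e+01] J6 -1.76
turn option shares of 8deg [ 0.   -0.01  0.  ] J6 -1.76
shift shares (before turn) [ 2.05 -0.05 -0.01]  (after turn) [ 2.05 -0.05 -0.01]
[[254.72256403  86.2912236 ]]
```

View pics/w3.png

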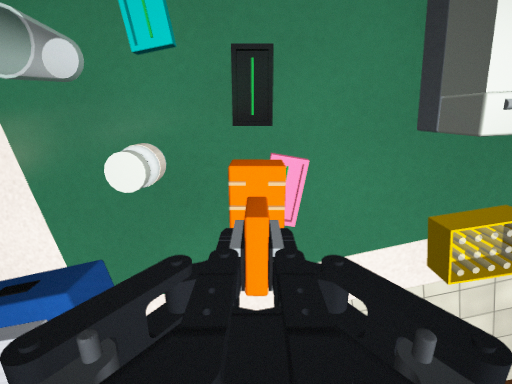

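The wrist view shows the black dock at (252,85), aligned, with the orange carrier held and level. The pink tray at (290,190) is a look-alike.

Run:
```python
from m import *
o=ctrl.get_obs(); M=R.from_rotvec(o['tool_rot']); tl=lambda P:(M.inv().apply(P-o['tool_pos'])*1000).round(1)
f=np.load('w3.npz'); K,D,T=f['K'],f['D'],f['T']
c=cv2.imread('pics/w3.png');H,S,V=cv2.split(cv2.cvtColor(c,cv2.COLOR_BGR2HSV))
s=np.s_[35:135,222:285]; r=rect(V[s]<50,.016,K,D,T,(222,35)); print(r,'tool',tl(np.array([r[0][0]/1000,r[0][1]/1000,.016])))
g=(H[s]>45)&(H[s]<75)&(S[s]>160)&(V[s]>120); print('stripe',rect(g,.006,K,D,T,(222,35)))
m=(H>4)&(H<22)&(S>180)&(V>100)
for r_ in (175,195): x=np.flatnonzero(m[r_,215:300])+215; print(r_,x.min(),x.max(),tl(cast([[x.min()-.5,r_],[x.max()+.5,r_]],.219,K,D,T)).tolist())
for col in (240,275): y=np.flatnonzero(m[:,col]); print('end',y.min(),tl(cast([[col,y.min()]],.219,K,D,T)).tolist())
```

```text
(array([ 615.7, -223.3]), array([96.7, 50.7]), -13.0, array([251.76763485,  83.99585062])) tool [102.8  -6.1 211.9]
stripe (array([ 615.6, -223.4]), array([68.7,  2.6]), -13.4, array([252.19130435,  85.75652174]))
175 228 285 [[32.7, -17.3, 8.8], [32.7, 16.7, 8.8]]
195 229 284 [[20.4, -17.0, 8.8], [20.5, 16.5, 8.8]]
end 160 [[41.6, -9.8, 8.8]]
end 160 [[41.6, 10.4, 8.8]]
```

>>> play_rows(
  series=[
    [0,[0.6,-0.06,0],[0,0,0]],
    [0,[0.7,-0.06,0],[0,0,0]],
    [0,[0.73,0,0],[0,0,0]],
    [0,[0,0,0.4],[0,0,0]],
    [0,[0,0,0.6],[0,0,0]],
    [0,[0,0,0.6],[0,0,0]],
    [0,[0,0,0.6],[0,0,0]],
    [0,[0,0,0.5],[0,0,0]],
  ],
)

```text
t: 17.77
tool_pos: [0.6173, -0.2236, 0.0906]
tool_rot: [-0.364, -3.119, -0.001]
contact_force: [-0.3, 0.4, -2.2]
opening: 0.0115
grip_force: 43.5
```

>>> play_rows(
  series=[
    [0,[0,0,0.3],[0,0,0]],
    [0,[0,0,0.2],[0,0,0]],
    [0,[0,0,0],[0,0,0]],
    [0,[0,0,0],[0,0,0]],
    [0,[0,0,0],[0,0,0]],
  ],
)

```text
t: 18.4
tool_pos: [0.6185, -0.2244, 0.0691]
tool_rot: [0.364, 3.118, -0.001]
contact_force: [0.2, 0.1, -2.1]
opening: 0.0112
grip_force: 43.5
```

```bash
python3 plan.py .6157 -.2234 .0393 -13.2
python3 - <<'E'
from m import *
o=ctrl.get_obs(); M=R.from_rotvec(o['tool_rot']); print('carrier ctr',M.apply([.0015,-.0003,0])+o['tool_pos'])
c,K,D,T=get('wrist'); a=c[140:330,180:340]
d,_,_,_=get('side'); b=d[130:180,205:265]
cv2.imwrite('pics/both4.png',np.hstack([cv2.resize(a,(400,475)),cv2.resize(b,(400,475),interpolation=cv2.INTER_CUBIC)]))
E
```

```text
t 18.4 pos [ 0.6185 -0.2244  0.0691] F [ 0.2  0.1 -2.1] open 0.0112
turn option shares of 8deg [2.000e-02 1.000e-02 2.249e+01] J6 -1.8
turn option shares of 8deg [-0.    0.01 -0.01] J6 -1.8
shift shares (before turn) [0.06 0.01 0.6 ]  (after turn) [0.06 0.01 0.6 ]
carrier ctr [ 0.61694591 -0.22429915  0.06911257]
```

View pics/both4.png

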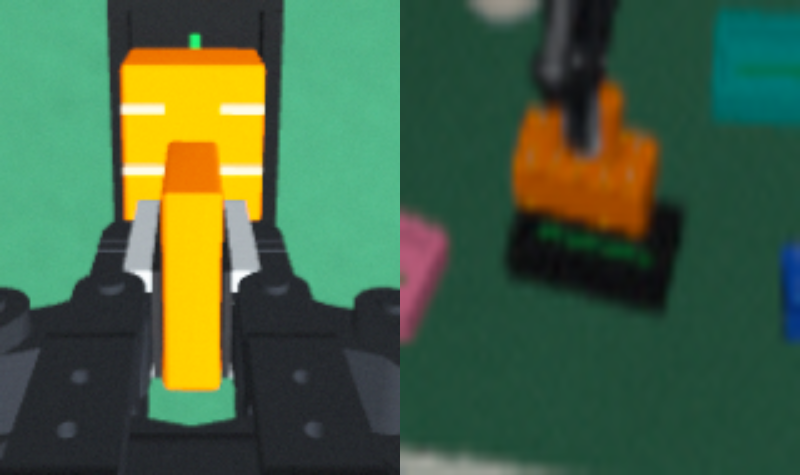

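The wrist crop shows the carrier (columns 121–265) centred within the dock's walls (108–282). I'll correct 1 mm and lower slowly.

>>> play_rows(
  series=[
    [0,[0.02,0.01,0.1],[0,0,0]],
    [0,[0,0,0.1],[0,0,0]],
    [0,[0,0,0.1],[0,0,0]],
    [0,[0,0,0.08],[0,0,0]],
    [0,[0,0,0.04],[0,0,0]],
    [0,[0,0,0],[0,0,0]],
    [0,[0,0,0],[0,0,0]],
  ],
)

```text
t: 19.38
tool_pos: [0.617, -0.2234, 0.047]
tool_rot: [0.364, 3.12, -0.0]
contact_force: [-0.1, 0.2, -1.6]
opening: 0.0112
grip_force: 43.5
```

>>> play_rows(
  series=[
    [0,[0,0,0.05],[0,0,0]],
    [0,[0,0,0.05],[0,0,0]],
    [0,[0,0,0],[0,0,0]],
    [0,[0,0,0],[0,0,0]],
  ],
)

```text
t: 19.88
tool_pos: [0.6169, -0.2233, 0.0418]
tool_rot: [0.364, 3.12, 0.0]
contact_force: [0.8, 0.4, -1.2]
opening: 0.0111
grip_force: 43.5
```

Underside is now about 8.5 mm up, inside the walls and without contact. A few millimetres remain.

>>> play_rows(
  series=[
    [0,[0,0,0.03],[0,0,0]],
    [0,[0,0,0.02],[0,0,0]],
    [0,[0,0,0],[0,0,0]],
    [0,[0,0,0],[0,0,0]],
  ],
)

```text
t: 20.38
tool_pos: [0.6169, -0.2233, 0.0393]
tool_rot: [0.364, 3.12, -0.0]
contact_force: [-1.3, -0.2, -1.9]
opening: 0.0111
grip_force: 43.5
```

>>> play_rows(
  series=[
    [0,[0,0,0.02],[0,0,0]],
    [0,[0,0,0.01],[0,0,0]],
    [0,[0,0,0],[0,0,0]],
    [0,[0,0,0],[0,0,0]],
  ],
)

```text
t: 20.88
tool_pos: [0.617, -0.2233, 0.0393]
tool_rot: [-0.364, -3.12, -0.0]
contact_force: [-3.2, 2.9, 5.9]
opening: 0.0112
grip_force: 44.8
```

The floor was felt at TCP 0.0393 m, exactly as predicted for fully home. Now release and retreat.

>>> play_rows(
  series=[
    [0.15,[0,0,-0.02],[0,0,0]],
    [0.3,[0,0,0],[0,0,0]],
    [0.45,[0,0,0],[0,0,0]],
    [0.45,[0,0,0],[0,0,0]],
    [0.45,[0,0,-0.2],[0,0,0]],
    [0.45,[0,0,-0.5],[0,0,0]],
    [0.45,[0,0,-0.8],[0,0,0]],
    [0.45,[0,0,-0.8],[0,0,0]],
  ],
)

```text
t: 21.88
tool_pos: [0.6168, -0.2232, 0.1555]
tool_rot: [0.364, 3.12, -0.0]
contact_force: [0.4, -0.3, 0.5]
opening: 0.0385
grip_force: 0.0
```

>>> play_rows(
  series=[
    [0.45,[-0.7,0,-0.7],[0,0,0]],
    [0.45,[-0.8,0,0],[0,0,0]],
    [0.45,[-0.8,0,0],[0,0,0]],
    [0.45,[0,0,0],[0,0,0]],
    [0.45,[0,0,0],[0,0,0]],
    [0.45,[0,0,0],[0,0,0]],
  ],
)

```text
t: 22.62
tool_pos: [0.7281, -0.2496, 0.1894]
tool_rot: [0.365, 3.12, -0.0]
contact_force: [0.3, -0.0, 0.2]
opening: 0.0381
grip_force: 0.0
```

Run:
```python
from m import *
c,K,D,T=get('wrist'); d,_,_,_=get('side')
H,S,V=cv2.split(cv2.cvtColor(c,cv2.COLOR_BGR2HSV)); m=(H>4)&(H<22)&(S>180)&(V>100); print('carrier',rect(m,.031,K,D,T))
u,v=proj([[.6157,-.2234,.016]],K,D,T)[0].astype(int); print(u,v)
a=c[max(v-75,0):max(v-75,0)+150,u-75:u+75]; b=d[110:270,170:330]
cv2.imwrite('pics/both5.png',np.hstack([cv2.resize(a,(400,400)),cv2.resize(b,(400,400))]))
```

```text
carrier (array([ 618.3, -224.3]), array([79.1, 34.7]), -13.5, array([256.51629073,  68.79949875]))
256 69
```

View pics/both5.png

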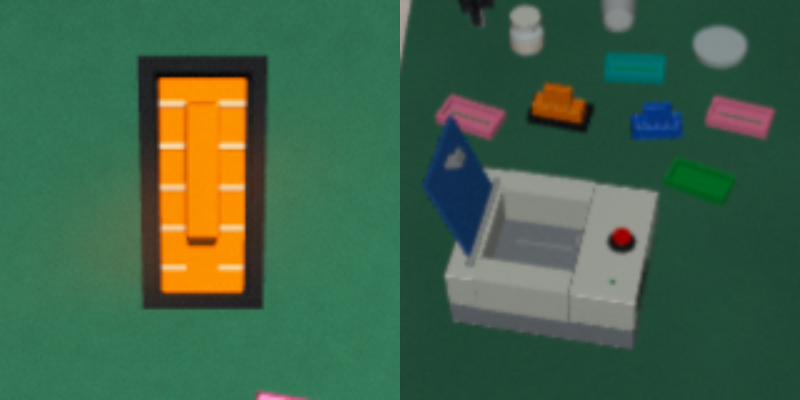

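The carrier sits home inside the black dock (crop rows 77–293, within walls 57–308). The hatch is open and the robot is clear.

```bash
python3 -c "
from station import ctrl
print(ctrl.finish_job())"
```

```text
the job is handed in; nothing more can be done
None
```

I handed the job in at about 23 s on the robot's clock: the hatch sprang open by itself and stands open, and the orange carrier is released and fully home in the black dock. The highest scanner load I read while pressing the button was about 12 N. The hand-in call returned no verdict, so success rests on my final pictures and force readings.

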